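# Put the rinsing pans away nested, handles fanned out

## Robot

A 6-joint arm with a two-finger parallel gripper is mounted at the origin on the work surface. World frame = base frame: x ahead of the robot, y to its left, z up, the work surface at z = 0. Lengths are in mm, angles in rad, forces in N, time in s.
With the tool pointing down it reaches from about 275 to 825 mm from the base axis. Payload 4.9 kg.
Tool frame: the origin (TCP) lies at the very end of the fingers, on their centre line; the grasp point (between the pads) lies 19 mm behind it; z points along the fingers, y is the direction in which the jaws open and shut (so a half turn about z gives the same grasp; the last joint's range is limited). The gripper opens to 85 mm and grips with 20 to 120 N. Pads are 22 mm wide; open, the fingers measure 114 mm over their backs; the gripper's body (76 mm by 85 mm) begins 54 mm behind the grasp point. The pads swing forward as they close: fully open they stand 13 mm farther back than shut.
Start: joints at [-1.416, 0.326, -0.193, 1.052, 0, 1.437], TCP at [156.653, -527.237, 231.281] pointing down, gripper open.
Joint ranges: [-2.65, 2.65], [-0.97, 1.79], [-1.3, 1.35], [-1.93, 2.1], [-1.47, 1.37], [-3.14, 3.14]. Speed limits (rad/s): [2.57, 2.57, 3.14, 3.14, 3.14, 3.14].

## Interface

Orientations are given as [roll, pitch, yaw] about the fixed x, y, z axes, in that order (R = Rz(yaw) Ry(pitch) Rx(roll)).
In Python, from bench import bot, solve_ik, imaging gives the robot as it stands. Calls block until the motion is done:
- bot.move_ptp(position, orientation): joint-space move of the TCP to a pose.
- bot.movel(position, rot=None, max_speed=150, threshold=None): straight line of the TCP; rot=None keeps the orientation; max_speed is the mean speed in mm/s. With threshold (N) it stops when the force on the tool has changed by that much, and returns True; else False.
- bot.move_j(angles): joint-space move.
- bot.grip(opening, effort=None): opening from 0.0 (shut) to 1.0 (fully open); effort is the grip in N (None keeps the last); returns when the fingers have stopped.
- bot.dwell(seconds).
- solve_ik(position, orientation): joint angles nearest the present ones, or None.
- bot.get_state(): the state.
- imaging.capture(name): name is "scene" or "top"; returns the picture (420x560x3 uint8, blue, green, red); there is no depth.
- imaging.camera_model(name): a dict with "K" (3x3 intrinsics, pixels), "k1" (the pictures are not rectified: a ray, as slopes to the right and down, at radius r is drawn at 1 + k1 r^2 times it, then the intrinsics apply), "position" and "rotation" of the camera in the world. Camera axes: x right, y up, looking along -z (the intrinsics and any distortion apply to the point x, -y, -z); pixel columns grow to the right and rows downward; lengths in mm; the calibration is good to about 2 mm. A picture is of the moment at which its call begins. camera_model takes no time and is no camera call.
A pose or a line that the arm cannot do raises bot.IKError and nothing moves.
- bot.sign_off(): hands the job in, once; it reports no verdict.
The state is a dict: "t": time; "qpos": joint angles; "joint_velocities": joint speeds; "effort": joint torques, N m; "tcp_pos": TCP position; "orientation": TCP orientation; "contact_force": force on the tool from outside, world axes, zero at the start; "wrist_torque": the same for the moment, N m; "opening": opening from 0.0 (shut) to 1.0 (fully open).
Only numpy, scipy, OpenCV 4.12 (cv2) and the standard library are available. Lean on these libraries where they do the work, as an engineer would, in place of code of your own. Each camera call takes 0.05 s, during which the arm holds its last target.

## Task

The rinsing pans are to be put away as one nest. Take the heat sink out of the large pan and set it in the parts tray, then nest the medium pan in the large one, and after that the small pan from the sloping drain stand in the medium one, each sitting flat and fully home with its handle turned well clear of the other handles, so that every handle can be taken hold of on its own. Set things down gently without dropping them, and leave the other things on the bench where they lie.

Things in the scene. Friction and masses are not known exactly. Their poses are not given: they have to be found in the camera images.
- pan_large_cup (a point): large round stainless steel pan with a straight stick handle; stands upright on the bench, loose, with the heat sink in it. 140 mm across the rim, 132 at the foot, 50 high, walls and floor 3 mm, 300 g. Point on its axis, half-way up (25 mm). z: out of its mouth, x: along the handle
- pan_large_grip (a point): mid-point of the large pan's handle bar, 112 mm from the pan's axis along x, 58 mm above its underside (33 above the cup point); axes as the pan's. Bar 12 mm wide, 14 high (51 to 65 mm above the underside, so it passes over the rim of the next pan), parallel to the floor, from the rim to 150 mm from the axis
- pan_large_end (a point): middle of the outer end of the large pan's handle, 150 mm from the pan's axis
- pan_medium_cup (a point): medium round stainless steel pan with a straight stick handle; stands upright on the bench, loose. 118 mm across the rim, 110 at the foot, 50 high, walls and floor 3 mm, 160 g. Point on its axis, half-way up (25 mm). z: out of its mouth, x: along the handle
- pan_medium_grip (a point): mid-point of the medium pan's handle bar, 112 mm from the pan's axis along x, 58 mm above its underside (33 above the cup point); axes as the pan's. Bar 12 mm wide, 14 high (51 to 65 mm above the underside, so it passes over the rim of the next pan), parallel to the floor, from the rim to 136 mm from the axis
- pan_medium_end (a point): middle of the outer end of the medium pan's handle, 136 mm from the pan's axis
- pan_small_cup (a point): small round stainless steel pan with a straight stick handle; loose on the drain stand, so leaning 30 degrees with its mouth to the robot, against the lip, handle roughly down the slope. 96 mm across the rim, 88 at the foot, 50 high, walls and floor 3 mm, 120 g. Point on its axis, half-way up (25 mm). z: out of its mouth, x: along the handle
- pan_small_grip (a point): mid-point of the small pan's handle bar, 112 mm from the pan's axis along x, 58 mm above its underside (33 above the cup point); axes as the pan's. Bar 12 mm wide, 14 high (51 to 65 mm above the underside, so it passes over the rim of the next pan), parallel to the floor, from the rim to 136 mm from the axis
- pan_small_end (a point): middle of the outer end of the small pan's handle, 136 mm from the pan's axis
- stand_slope (a point): fixed dark steel drain stand, a plate 130 mm (up the slope) by 150 mm wide, sloping 30 degrees, the low side towards the robot, with a 14 mm high lip along its low edge. The point is the middle of the plate's upper face, 115 mm above the bench; x points up the slope, z out of the plate (up and towards the robot)
- heatsink_center (a point): finned aluminium heat sink block, 40 mm (its x) by 24 mm (its y) by 38 mm high, about 70 g, loose, standing on the large pan's floor near the middle; the point is its centre, half-way up. Its top is level 41 mm above the bench, 9 mm under the rim
- tray_in (a point): grey plastic parts tray, 120 mm (its x) by 100 mm (its y) outside, 24 mm high, walls 4 mm, floor 4 mm; fixed on the bench, empty. The point is the centre of its inner floor
- pan_large: the large pan itself, origin at the centre of its underside, axes as above
- pan_medium: the medium pan itself, origin at the centre of its underside, axes as above
- pan_small: the small pan itself, origin at the centre of its underside, axes as above
- heatsink: the heat sink itself, origin at the centre of its underside
- multimeter: bystander: grey and black hand multimeter lying flat, 170 x 85 x 48 mm; origin at the centre of its underside
- circuit_board: bystander: populated green circuit board lying flat, 100 x 70 x 18 mm; origin at the centre of its underside
- pliers: bystander: pliers lying flat, 130 mm long along x, 52 mm wide, 13 mm high; origin at the pivot
- marker: bystander: black marker pen lying along its x, 105 mm long, 12 mm thick; origin under its middle
- spool: bystander: solder wire spool standing on its flange, 62 mm across, 42 mm high; origin at the centre of its underside
- solvent_bottle: bystander: white plastic bottle, 60 mm across, 130 mm high; origin at the centre of its underside
Things that resemble listed ones, but are neither listed nor needed, are in the scene too. What is shaped like the heatsink but turquoise is not meant.

How it is judged (in metres and radians):
On the way, in this order (a step that is already met when the one before it is completed fails the run):
1. the heat sink is in the parts tray, let go (x of heatsink_center in the frame of tray_in between -0.052 and 0.052 m and y of heatsink_center in the frame of tray_in between -0.042 and 0.042 m and z of heatsink_center in the frame of tray_in below 0.03 m and height (world z) of heatsink_center below 0.04 m and contact force between the fingers and heatsink below 0.1 N), for 0.2 s.
2. the medium pan sits home in the large pan, handles clear, let go (horizontal distance between pan_medium_cup and pan_large_cup below 0.012 m and z of pan_medium_cup in the frame of pan_large_cup between 0 and 0.0065 m and angle between the z axis of pan_medium_cup and the z axis of pan_large_cup, either way round below 0.06 rad and contact force between the fingers and pan_medium below 0.1 N and horizontal distance between pan_medium_end and pan_large_end above 0.06 m), for 0.2 s.
3. the small pan sits home in the medium pan, all handles clear, let go (horizontal distance between pan_small_cup and pan_medium_cup below 0.012 m and z of pan_small_cup in the frame of pan_medium_cup between 0 and 0.0065 m and angle between the z axis of pan_small_cup and the z axis of pan_medium_cup, either way round below 0.06 rad and contact force between the fingers and pan_small below 0.1 N and horizontal distance between pan_small_end and pan_medium_end above 0.06 m and horizontal distance between pan_small_end and pan_large_end above 0.06 m), for 0.2 s.
At the end, for the whole second after the job is handed in: Heat sink in the tray, its centre inside the walls. Medium pan in large, small in medium: feet within 3.5 mm of the floor below, axes within 12 mm and 0.06 rad; any two handle ends over 60 mm apart. Large pan upright, everything released and at rest (all of step 1 and all of step 2 and all of step 3 and linear speed of each of pan_small, pan_medium, pan_large, heatsink below 0.02 m/s and angle between pan_large_cup's own z axis and vertical below 0.06 rad); the robot touches nothing.
It fails at once if a bystander is moved by more than 40 mm (distance of any of multimeter, circuit_board, pliers, marker, spool, solvent_bottle from where it was at the start of the episode above 0.04 m).
It fails at once if a pan or the heat sink is dropped: faster than 0.7 m/s while not held (a fall of some 25 mm) ((linear speed of pan_medium above 0.7 m/s and contact force between the fingers and pan_medium below 0.05 N) or (linear speed of pan_small above 0.7 m/s and contact force between the fingers and pan_small below 0.05 N) or (linear speed of heatsink above 0.7 m/s and contact force between the fingers and heatsink below 0.05 N)).
It also fails if it takes over 72 s, if anything falls off the work surface, if the arm or the gripper's body presses on something with over 40 N, if the wrist force passes 120 N, or if a joint passes its speed limit or range.

## Working session

There is one attempt and no reset: what is moved stays moved. The work goes in short steps, each a Python script; the robot and the scene stay as the last script left them, time stands still between calls to the robot, and variables do not carry over. Pictures are saved under pics/ and viewed, and the job is handed in when it is done.

```bash
ls; mkdir -p pics; python3 - <<'E'
from bench import bot, imaging
import cv2
for n in ("scene","top"):
    im=imaging.capture(n); cv2.imwrite(f"pics/{n}0.png",im)
    m=imaging.camera_model(n); print(n,m)
s=bot.get_state(); print(s)
E
```

```text
pics
scene {'K': array([[414.62073494,   0.        , 280.44481681],
       [  0.        , 414.62073494, 208.96400016],
       [  0.        ,   0.        ,   1.        ]]), 'k1': -0.006368405729526428, 'position': array([1225.07700261,  640.67529216,  719.55807137]), 'rotation': array([0.99184292, 0.00365855, 2.41683656])}
top {'K': array([[401.53377532,   0.        , 281.35152059],
       [  0.        , 401.53377532, 213.59782868],
       [  0.        ,   0.        ,   1.        ]]), 'k1': -0.08946826091076263, 'position': array([ 512.28637902,  -85.88603326, 1156.43218626]), 'rotation': array([ 0.07510858,  0.01000298, -1.58964789])}
{'t': 0.1, 'qpos': array([-1.41623415e+00,  3.26871955e-01, -1.93495868e-01,  1.05202209e+00,
        3.00829845e-05,  1.43660771e+00]), 'joint_velocities': array([ 0.00187021, -0.00198609,  0.00092288,  0.00057893,  0.00109581,
       -0.00043862]), 'effort': array([-2.96444938e-06, -4.44240153e+01,  2.63036960e+01,  7.91906845e-03,
       -1.98250086e-04,  6.22400393e-06]), 'tcp_pos': array([ 156.55783028, -526.68845094,  230.57441153]), 'orientation': array([-3.14001742e+00, -2.43011722e-04,  2.88750573e-01]), 'contact_force': array([-0.1964166 , -0.23761779,  0.65562714]), 'wrist_torque': array([-0.01640921,  0.01133792, -0.07732363]), 'opening': 0.9990530965653246}
```

View pics/scene0.png

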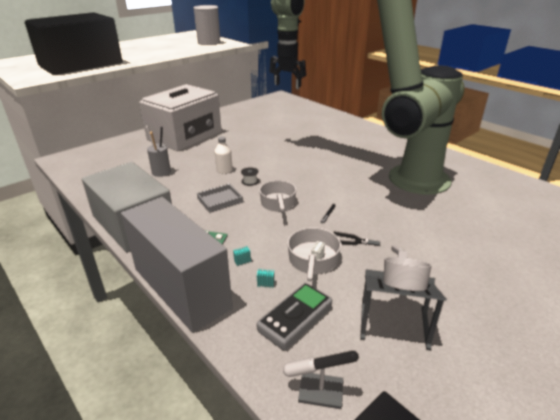

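View pics/top0.png

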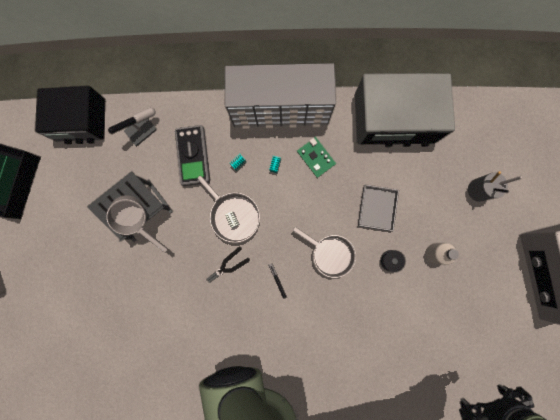

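The top view shows: the large pan at about (235,218) with a silver heat sink inside at (232,220), the medium pan at (333,257), the small pan on the stand at (127,215), and the tray at (378,209).

Heat sink candidates: silver one in the pan (232,220), and two turquoise ones at (238,162) and (275,164), which are excluded by colour. I choose the silver one and check it in close crops.

```bash
cat > h.py <<'E'
import numpy as np, cv2
from scipy.spatial.transform import Rotation as R
from bench import bot, solve_ik, imaging
C={n:imaging.camera_model(n) for n in("scene","top")}
def ray(n,uv):
    m=C[n];K=m['K'];x=(uv[0]-K[0,2])/K[0,0];y=(uv[1]-K[1,2])/K[1,1]
    a,b=x,y
    for _ in range(20):
        f=1+m['k1']*(a*a+b*b);a,b=x/f,y/f
    d=R.from_euler('xyz',m['rotation']).apply([a,-b,-1.]);return m['position'],d/np.linalg.norm(d)
def onz(n,uv,z):
    p,d=ray(n,uv);return p+d*(z-p[2])/d[2]
def onplane(n,uv,p0,nn):
    p,d=ray(n,uv);return p+d*(np.dot(np.subtract(p0,p),nn)/np.dot(d,nn))
def tri(uvs,uvt):
    p,d=ray("scene",uvs);q,e=ray("top",uvt)
    A=np.array([[d@d,-d@e],[d@e,-e@e]]);s,t=np.linalg.solve(A,[(q-p)@d,(q-p)@e])
    a,b=p+s*d,q+t*e;return (a+b)/2,np.linalg.norm(a-b)
def proj(n,X):
    m=C[n];K=m['K'];c=R.from_euler('xyz',m['rotation']).inv().apply(np.atleast_2d(X)-m['position'])
    x,y=c[:,0]/-c[:,2],-c[:,1]/-c[:,2];f=1+m['k1']*(x*x+y*y)
    return np.c_[K[0,0]*x*f+K[0,2],K[1,1]*y*f+K[1,2]]
def crop(n,im,u0,v0,u1,v1,k,name):
    c=cv2.resize(im[v0:v1,u0:u1],None,fx=k,fy=k,interpolation=cv2.INTER_CUBIC)
    for u in range((u0//10+1)*10,u1,10):
        cv2.line(c,((u-u0)*k,0),((u-u0)*k,6 if u%50 else 16),(0,0,255),1)
        if u%20==0: cv2.putText(c,str(u),((u-u0)*k-10,26),0,.35,(0,0,255),1)
    for v in range((v0//10+1)*10,v1,10):
        cv2.line(c,(0,(v-v0)*k),(6 if v%50 else 16,(v-v0)*k),(0,0,255),1)
        if v%20==0: cv2.putText(c,str(v),(8,(v-v0)*k+4),0,.35,(0,0,255),1)
    cv2.imwrite(f"pics/{name}.png",c)
E
python3 - <<'E'
from h import *
t=cv2.imread("pics/top0.png")
crop("top",t,190,170,290,245,8,"c_large"); crop("top",t,285,170,405,280,5,"c_med")
crop("top",t,80,165,180,265,6,"c_small")
s=cv2.imread("pics/scene0.png"); crop("scene",s,240,170,440,310,4,"c_s")
print(R.from_euler('xyz',C['top']['rotation']).as_matrix().round(3))
E
```

```text
[[-0.019  0.997 -0.075]
 [-1.    -0.02  -0.009]
 [-0.01   0.075  0.997]]
```

View pics/c_large.png

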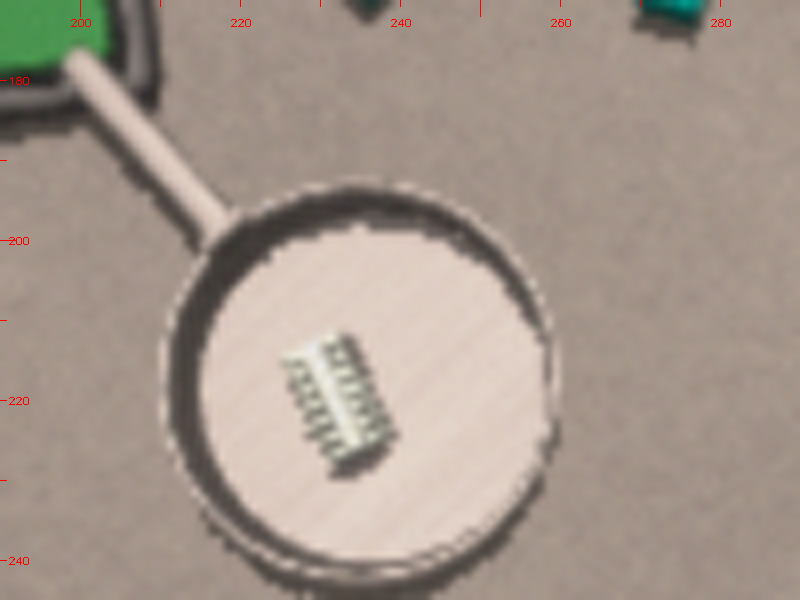

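View pics/c_med.png

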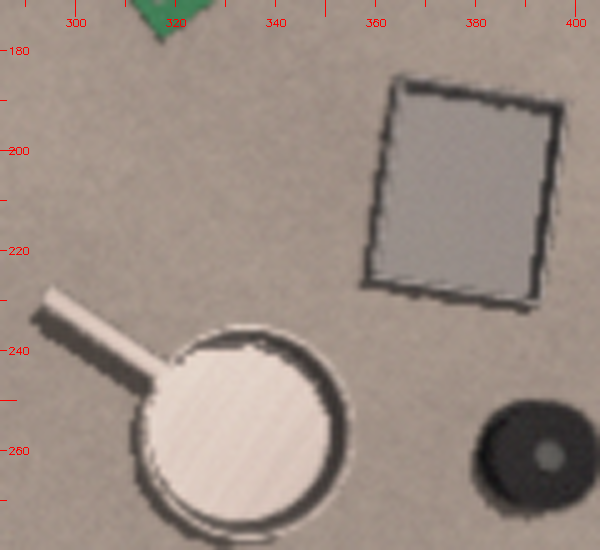

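View pics/c_small.png

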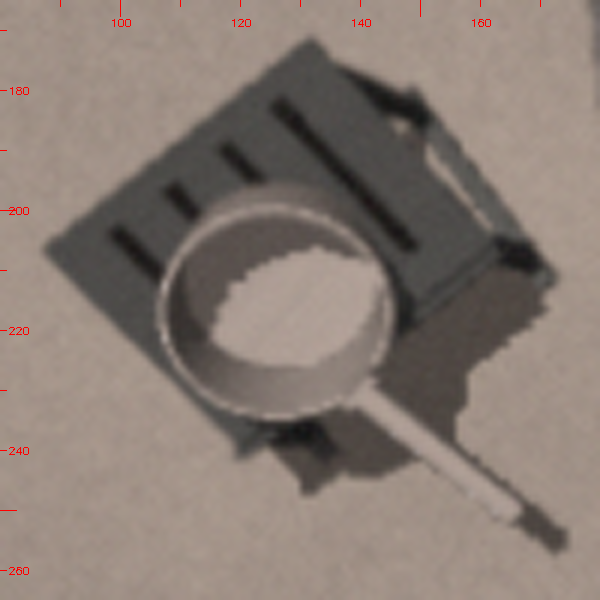

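View pics/c_s.png

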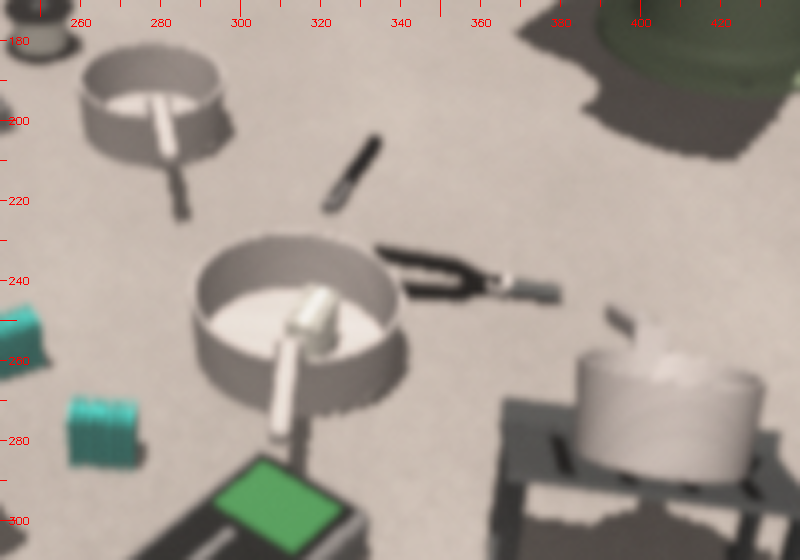

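```bash
python3 - <<'E'
from h import *
from scipy.optimize import least_squares
def circ(P):
    r=least_squares(lambda q:np.hypot(P[:,0]-q[0],P[:,1]-q[1])-q[2],[*P.mean(0)[:2],60]);return r.x,np.abs(r.fun).max()
def cp(pts,k,u0,v0): return [(a/k+u0,b/k+v0) for a,b in pts]
L=cp([(163,375),(180,295),(290,188),(365,180),(440,190),(530,270),(558,370),(545,470),(365,572),(280,550),(195,480)],8,190,170)
P=np.array([onz("top",p,50) for p in L]);print("large",circ(P))
M=cp([(133,440),(150,395),(178,355),(250,325),(300,340),(340,385),(350,435),(335,490),(250,541),(195,522),(150,485)],5,285,170)
P=np.array([onz("top",p,50) for p in M]);print("med",circ(P))
# handles: centre line of bar top, z=65
for nm,pts,k,u,v in(("L",[(78,52),(150,140),(218,225)],8,190,170),("M",[(48,292),(110,333),(160,370)],5,285,170)):
    print(nm,np.array([onz("top",p,65)[:2] for p in cp(pts,k,u,v)]).round(1).tolist())
T=cp([(398,75),(563,103),(530,310),(362,287)],5,285,170)
Q=np.array([onz("top",p,24)[:2] for p in T]);print("tray",Q.round(1).tolist(),Q.mean(0),np.hypot(*(Q-np.roll(Q,1,0)).T))
# heatsink mask
im=cv2.imread("pics/top0.png");c=im[200:236,215:250].astype(int)
m=((c[:,:,2]-c[:,:,1])<4).astype(np.uint8)  # non-pink
n,l,st,ce=cv2.connectedComponentsWithStats(m)
print(st,ce+[215,200])
E
```

```text
large (array([589.67932723,  51.17457123,  68.82805415]), np.float64(2.7918528139428815))
med (array([ 474.64554176, -218.78667281,   58.40116782]), np.float64(3.3964871528743714))
L [[701.8, 147.0], [670.6, 122.0], [640.6, 98.6]]
M [[553.6, -111.8], [530.6, -144.9], [510.1, -171.6]]
tray [[674.8, -314.9], [657.0, -409.2], [539.4, -385.5], [554.4, -290.2]] [ 606.39930548 -349.98467533] [122.88563438  95.96541725 120.00984556  96.43195906]
[[   0    0   35   36 1177]
 [   4    0    2    2    3]
 [  11   12   12   16   80]] [[232.028887   217.38827528]
 [219.33333333 200.33333333]
 [232.05       219.7875    ]]
```

```bash
python3 - <<'E'
from h import *
im=cv2.imread("pics/top0.png");c=im[200:236,215:250].astype(int)
m=((c[:,:,2]-c[:,:,1])<4).astype(np.uint8)
n,l,st,ce=cv2.connectedComponentsWithStats(m)
m=(l==2).astype(np.uint8);pts=cv2.findContours(m,0,1)[0][0];pts=pts.reshape(-1,2)+[215,200]
P=np.array([onz("top",p,39)[:2] for p in pts],np.float32);print(cv2.minAreaRect(P))
a,b=onz("top",(229.4,213.1),41),onz("top",(235.,226.9),41);print(a,b,(a+b)/2,np.degrees(np.arctan2(*(a-b)[1::-1])),np.linalg.norm(a-b))
# scene check
for X in [(0,0,41)]:
    mid=(a+b)/2; print("proj scene",proj("scene",[mid[0],mid[1],41]),proj("scene",[589.7,51.2,50]))
print(proj("scene",[[474.6,-218.8,50],[474.6+112*np.cos(np.radians(54)),-218.8+112*np.sin(np.radians(54)),65]]))
s=cv2.imread("pics/scene0.png");crop("scene",s,280,225,345,285,12,"c_hs")
crop("scene",s,360,235,450,305,8,"c_sm2")
E
```

```text
((583.1117553710938, 62.81523132324219), (41.50959014892578, 20.007003784179688), 25.98011589050293)
[600.66261755  68.79369965  41.        ] [561.79835678  53.4963029   41.        ] [581.23048717  61.14500128  41.        ] 21.48513975082442 41.76650706266323
proj scene [[318.54177186 245.70639958]] [[313.7201116  242.58414505]]
[[278.72255723 188.93805809]
 [282.22595963 203.72398712]]
```

View pics/c_hs.png

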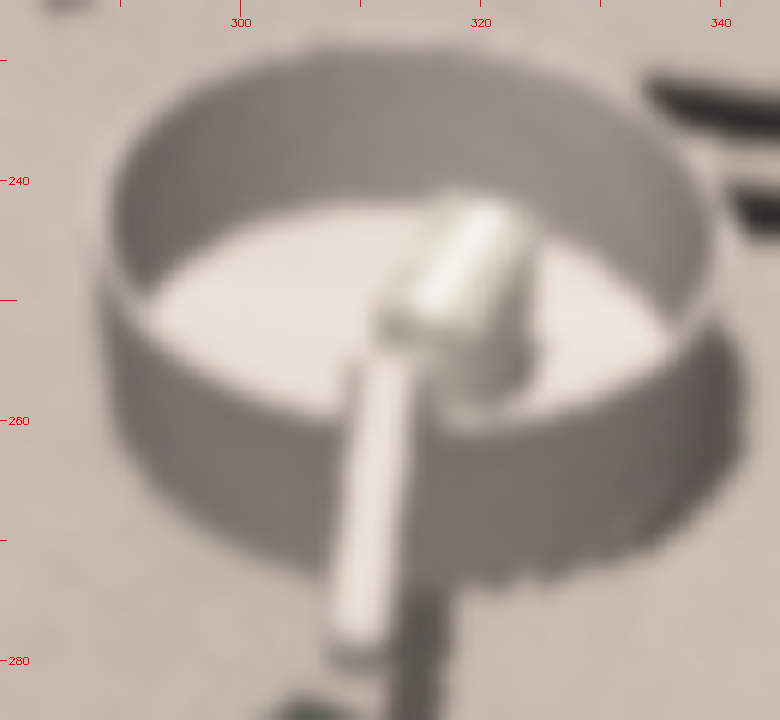

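View pics/c_sm2.png

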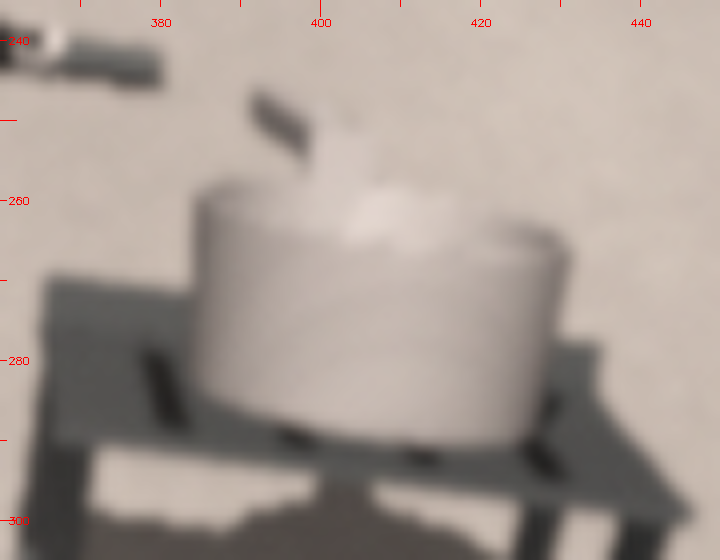

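The silver block's spine runs (229,213)→(235,227) in the top view. The scene view agrees, with the predicted top centre at (318.5,245.7) falling on the block. So the heat sink centre is about (582,62), with a yaw of about 23°, and it measures 41×20 mm against the stated 40×24. I pick it now.

```bash
cat >> h.py <<'E'
def dn(deg): return [np.pi,0,np.radians(deg)]
def st(tag=""):
    s=bot.get_state();print(tag,"t%.1f"%s['t'],s['tcp_pos'].round(1),s['orientation'].round(3),"F",s['contact_force'].round(1),"M",s['wrist_torque'].round(2),"op %.3f"%s['opening']);return s
E
python3 - <<'E'
from h import *
print(solve_ik([582,62,150],dn(23)),solve_ik([606,-350,150],dn(-11.5)))
bot.move_ptp([582,62,130],dn(23));bot.grip(0.65,40);st("above")
cv2.imwrite("pics/a1.png",imaging.capture("scene"))
print(bot.movel([582,62,11],max_speed=120,threshold=8));st("down")
bot.grip(0.0,40);st("gripped")
E
```

```text
[-0.0199538   0.45424614 -0.21725158  0.89929861  0.          2.72021312] [-0.62912042  0.66112545  0.14209741  1.05176829  0.          2.71318509]
above t3.1 [582.   61.8 130. ] [ 3.142 -0.     0.401] F [0.  0.7 0.4] M [ 0.    0.04 -0.  ] op 0.649
False
down t4.3 [582.7  62.   11.7] [ 3.141e+00 -1.000e-03  4.020e-01] F [ 1.2  0.2 -0.8] M [-0.    0.02  0.06] op 0.654
gripped t4.7 [582.7  62.   11.8] [ 3.141e+00 -1.000e-03  4.010e-01] F [-0.4  0.6  5.1] M [0.   0.1  0.04] op 0.274
```

```bash
python3 - <<'E'
from h import *
bot.movel([582,62,120],max_speed=150);st("lift")
cv2.imwrite("pics/a2.png",imaging.capture("scene"))
bot.move_ptp([606,-350,90],dn(-11.5));st("over tray")
print(bot.movel([606,-350,30],max_speed=150))
t=imaging.capture("top");cv2.imwrite("pics/a3.png",t)
print(bot.movel([606,-350,8],max_speed=40,threshold=4));st("down")
E
python3 -c "
from h import *
s=cv2.imread('pics/a2.png');crop('s',s,220,120,420,270,4,'a2c')
s=cv2.imread('pics/a3.png');crop('s',s,190,160,420,290,3,'a3c')"
```

```text
lift t5.5 [581.1  62.  118.9] [-3.141e+00  2.000e-03  4.010e-01] F [ 0.7 -0.5 -1.2] M [ 0.02 -0.01  0.01] op 0.274
over tray t7.1 [ 606.5 -348.4   90.1] [-3.141  0.    -0.199] F [ 0.1  1.  -1.1] M [-0.01 -0.02  0.02] op 0.274
False
True
down t8.2 [ 606.2 -350.2   12.5] [ 3.141e+00 -1.000e-03 -2.010e-01] F [-0.2 -0.   3.2] M [0.   0.01 0.01] op 0.273
```

View pics/a2c.png

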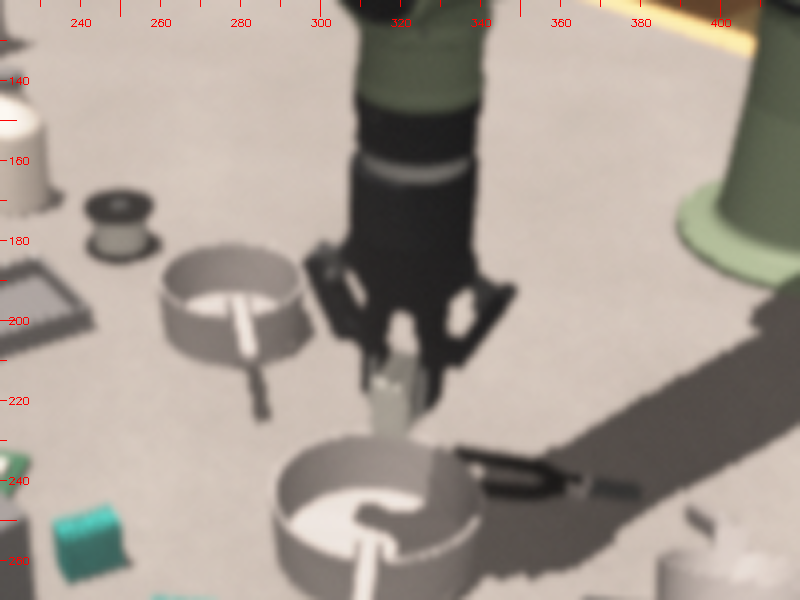

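View pics/a3c.png

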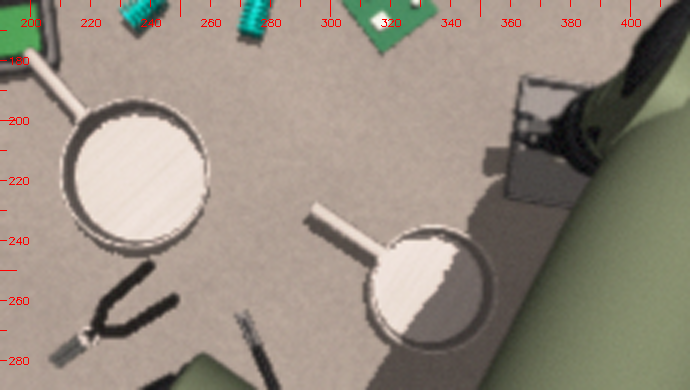

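The heat sink is held at scene (320,215) and the large pan has not moved. Contact came at TCP z 12.5, which matches the tray floor. I release it and go to the medium pan.

```bash
python3 - <<'E'
from h import *
bot.movel([606,-350,12],max_speed=20)
bot.grip(0.55,40);st("released")
bot.movel([606,-350,110],max_speed=200)
th=54; a=np.radians(th); g=np.array([474.6,-218.8])+92*np.array([np.cos(a),np.sin(a)])
bot.move_ptp([*g,110],dn(th));st("above med")
t=imaging.capture("top");cv2.imwrite("pics/b1.png",t)
s=imaging.capture("scene");cv2.imwrite("pics/b1s.png",s)
crop("t",t,280,165,420,290,5,"b1c");crop("s",s,170,120,340,250,4,"b1sc")
E
```

```text
released t8.8 [ 605.7 -349.9   11.5] [-3.141e+00  1.000e-03 -2.010e-01] F [-0.2  0.5  0.9] M [-0.01 -0.    0.02] op 0.553
above med t10.3 [ 529.  -144.9  109.4] [-3.141  0.     0.941] F [ 1.  -0.2  0.2] M [-0.02 -0.05 -0.04] op 0.550
```

View pics/b1c.png

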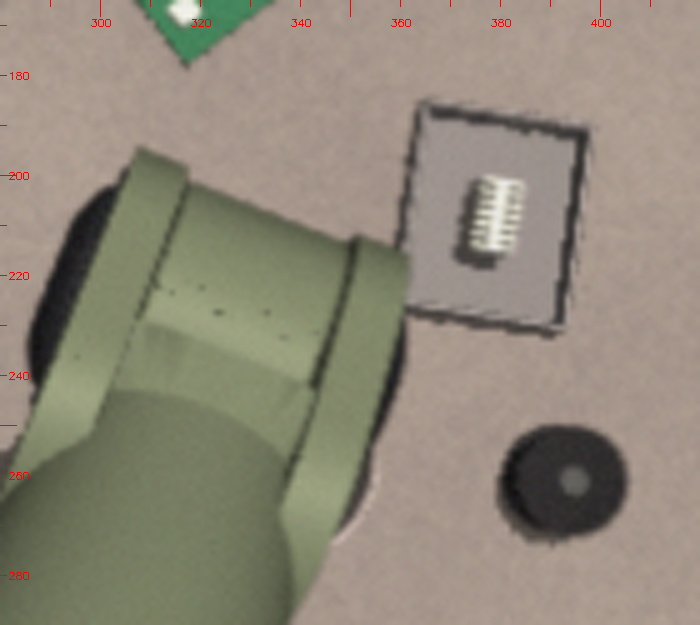

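View pics/b1sc.png

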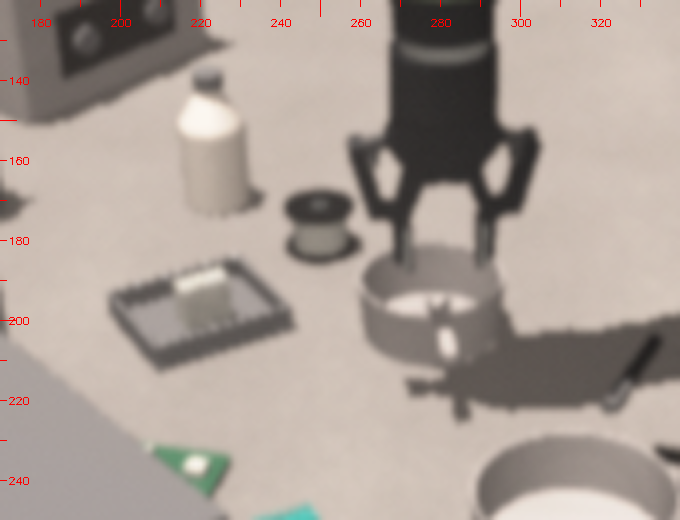

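The heat sink stands in the tray at top (379,208), and the jaws straddle the medium handle. I grip it and lift.

```bash
python3 - <<'E'
from h import *
th=54; a=np.radians(th); g=np.array([474.6,-218.8])+92*np.array([np.cos(a),np.sin(a)])
print(bot.movel([*g,39],max_speed=120,threshold=10));st("down")
bot.grip(0.0,110);st("gripped")
bot.movel([*g,120],max_speed=100);st("lift")
t=imaging.capture("top");s=imaging.capture("scene");cv2.imwrite("pics/c1.png",t);cv2.imwrite("pics/c1s.png",s)
crop("s",s,200,110,340,230,5,"c1sc")
E
```

```text
False
down t11.2 [ 529.1 -144.7   39.3] [ 3.141 -0.     0.942] F [-0.4 -0.5  0. ] M [-0.04  0.04 -0.03] op 0.549
gripped t11.6 [ 529.5 -144.7   39.9] [ 3.14  -0.     0.942] F [ 0.1 -0.8  4.3] M [-0.01  0.02 -0.03] op 0.115
lift t12.5 [ 528.1 -144.1  119.3] [-3.14   0.     0.942] F [-0.   0.4 -1.3] M [ 0.1  -0.06 -0.01] op 0.115
```

View pics/c1sc.png

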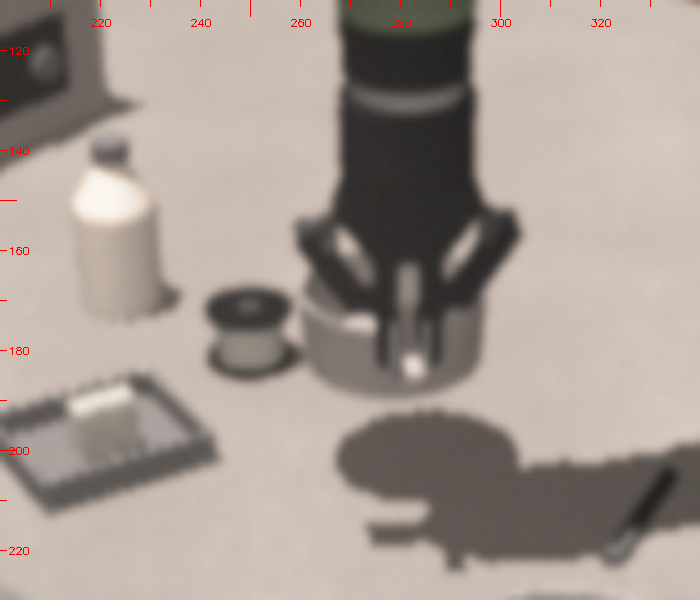

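Medium pan held level (underside clear, rim ellipse at scene (300–335,165)). Moving over the large pan with the handle at yaw 130°, which is 90° from the large handle.

```bash
python3 - <<'E'
from h import *
th=130; a=np.radians(th); g=np.array([589.7,51.2])+92*np.array([np.cos(a),np.sin(a)])
bot.movel([528,-144,150],max_speed=200)
bot.move_ptp([*g,125],dn(th));st("over")
t=imaging.capture("top");s=imaging.capture("scene");cv2.imwrite("pics/d1.png",t);cv2.imwrite("pics/d1s.png",s)
crop("s",s,250,150,410,290,5,"d1sc");crop("t",t,190,160,310,260,6,"d1c")
E
```

```text
over t14.0 [530.5 120.9 124.5] [-3.141  0.     2.267] F [ 0.8 -0.1 -1.1] M [ 0.1   0.1  -0.01] op 0.116
```

View pics/d1sc.png

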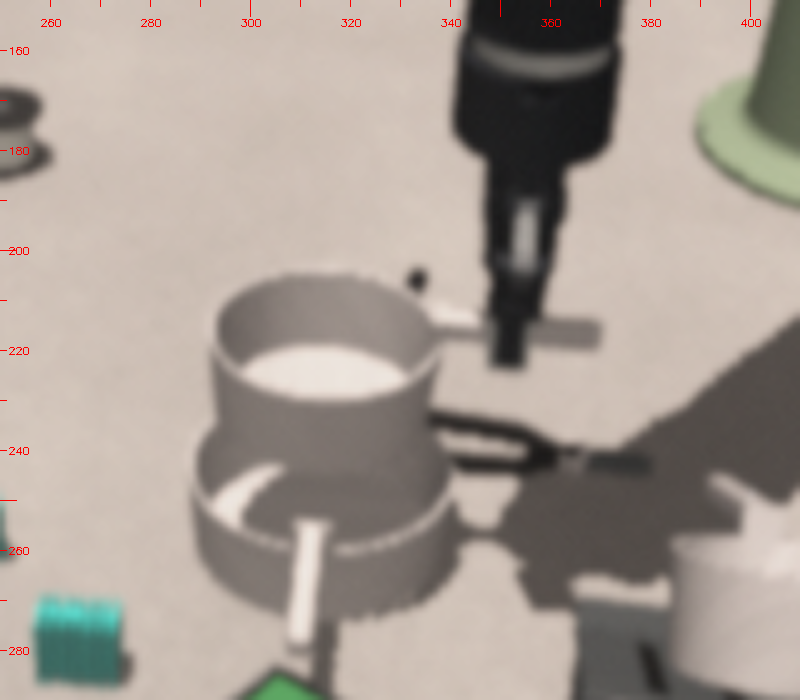

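View pics/d1c.png

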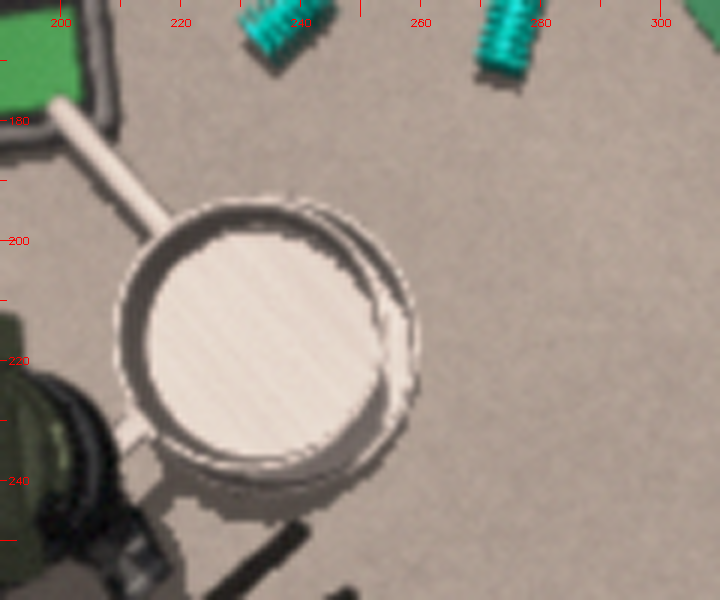

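```bash
python3 - <<'E'
from h import *
q=np.linspace(0,2*np.pi,80)
def ov(n,im,k,u0,v0,out,sets):
    c=im.copy()
    for (cx,cy,z,r,col) in sets:
        for p in proj(n,np.c_[cx+r*np.cos(q),cy+r*np.sin(q),0*q+z]):
            x,y=((p-[u0,v0])*k).astype(int);cv2.circle(c,(x,y),1,col,-1)
    cv2.imwrite(out,c)
S=[(590,50.5,136,59,(0,0,255)),(589.7,51.2,50,70,(255,0,0))]
ov("top",cv2.imread("pics/d1c.png"),6,190,160,"pics/d1o.png",S)
ov("scene",cv2.imread("pics/d1sc.png"),5,250,150,"pics/d1so.png",S)
E
```

```text
(no output)
```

View pics/d1o.png

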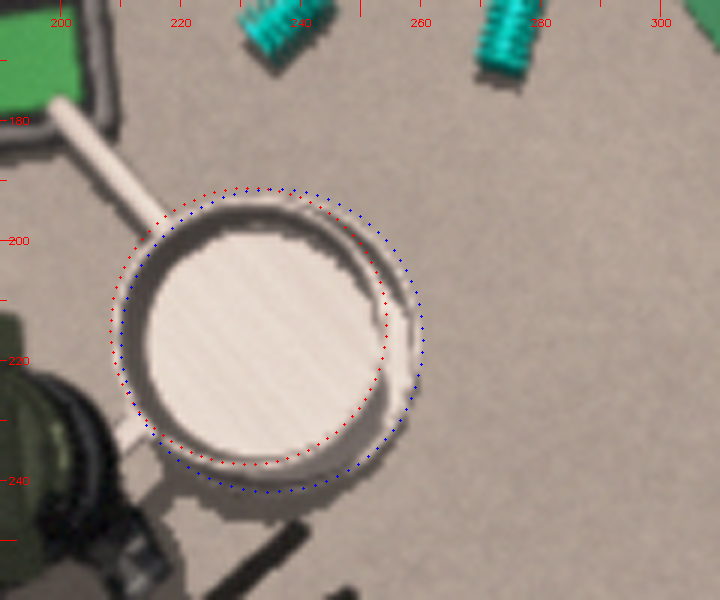

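View pics/d1so.png

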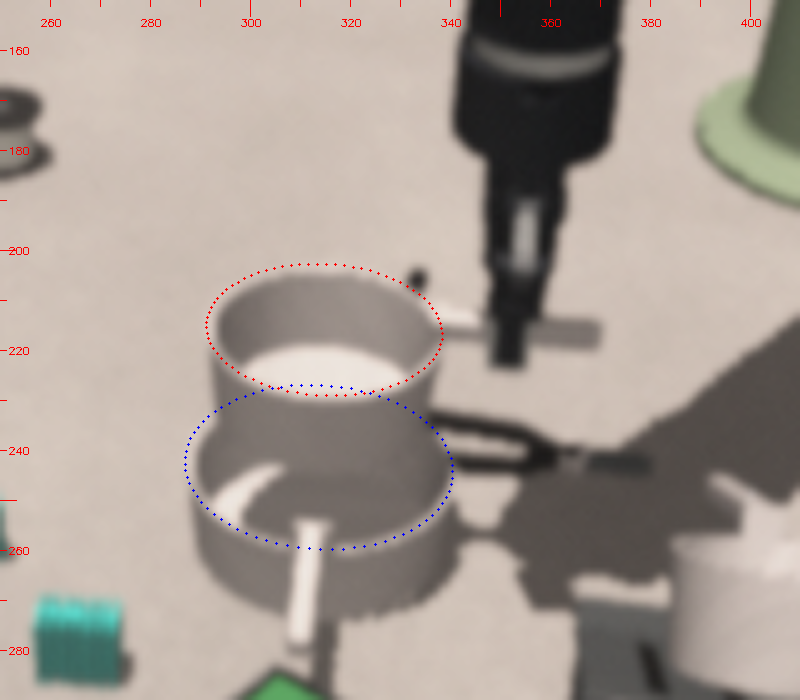

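Both rims sit about 1 px off their predictions in the same direction, so medium and large agree to within about 2–3 mm. The fit allows 8 mm, so I lower it.

```bash
python3 - <<'E'
from h import *
th=130; a=np.radians(th); g=np.array([589.7,51.2])+92*np.array([np.cos(a),np.sin(a)])
print(bot.movel([*g,75],max_speed=120,threshold=6));st()
print(bot.movel([*g,52],max_speed=60,threshold=5));st()
print(bot.movel([*g,40],max_speed=25,threshold=3));st("contact")
s=imaging.capture("scene");crop("s",s,250,180,390,290,5,"e1sc")
t=imaging.capture("top");crop("t",t,190,160,310,260,6,"e1c")
E
```

```text
False
 t14.7 [530.8 121.2  75.2] [-3.142  0.     2.268] F [ 0.7  0.9 -0.4] M [0.1  0.03 0.  ] op 0.120
False
 t15.2 [530.2 121.7  51.6] [-3.141 -0.     2.269] F [ 0.  -1.3 -2.5] M [0.08 0.08 0.02] op 0.115
True
contact t15.6 [530.8 122.   42.9] [ 3.141 -0.     2.269] F [-1.2 -0.3  5.2] M [-0.17  0.14 -0.02] op 0.119
```

View pics/e1sc.png

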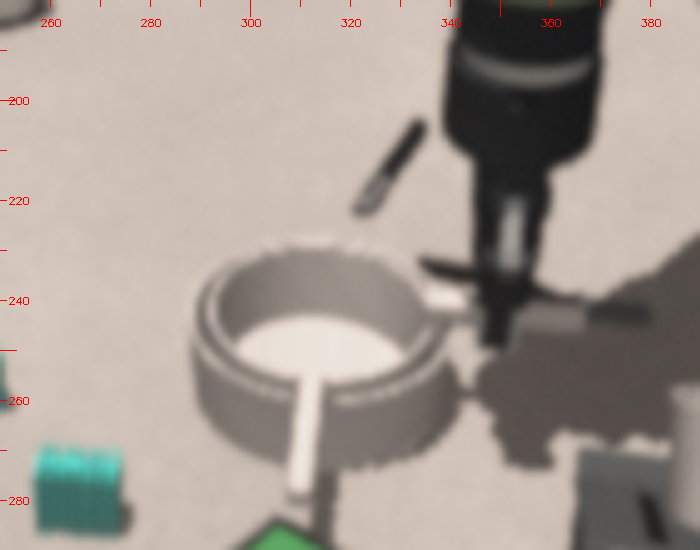

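View pics/e1c.png

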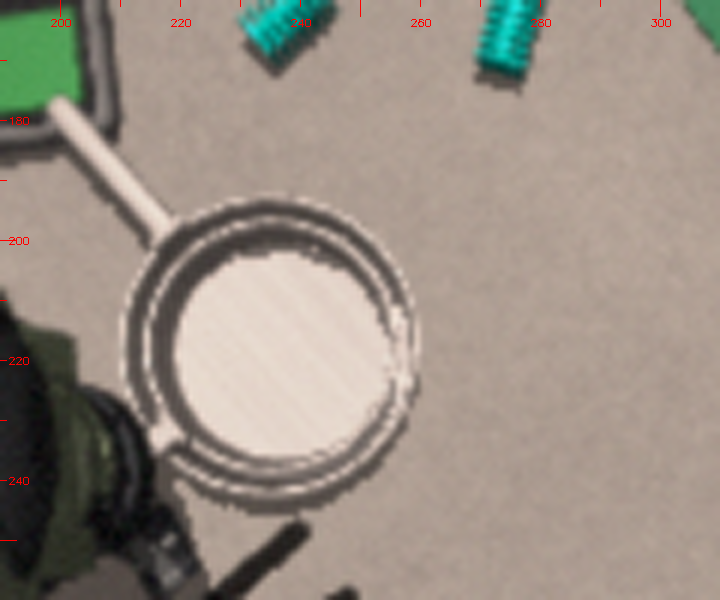

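Contact came at z 42.9, exactly 3 mm above the grip height, and the rims look concentric. I release and back off, then look at the stand.

```bash
python3 - <<'E'
from h import *
bot.grip(0.45,40);st("rel")
p=bot.get_state()['tcp_pos']
bot.movel([p[0],p[1],130],max_speed=150)
bot.move_ptp([400,60,200],dn(130));
s=imaging.capture("scene");cv2.imwrite("pics/f1s.png",s);crop("s",s,250,200,450,320,4,"f1sc")
t=imaging.capture("top");cv2.imwrite("pics/f1.png",t);crop("t",t,80,160,280,270,4,"f1c");crop("t",t,80,165,180,265,6,"f1cs");st()
E
```

```text
rel t16.1 [529.6 122.   41.9] [-3.141e+00 -2.000e-03  2.269e+00] F [-0.1 -0.8  0.2] M [ 0.02 -0.04 -0.01] op 0.451
 t17.6 [401.2  60.2 199.4] [ 3.142 -0.     2.269] F [-0.  -0.5 -0.9] M [-0.02 -0.05 -0.02] op 0.453
```

View pics/f1sc.png

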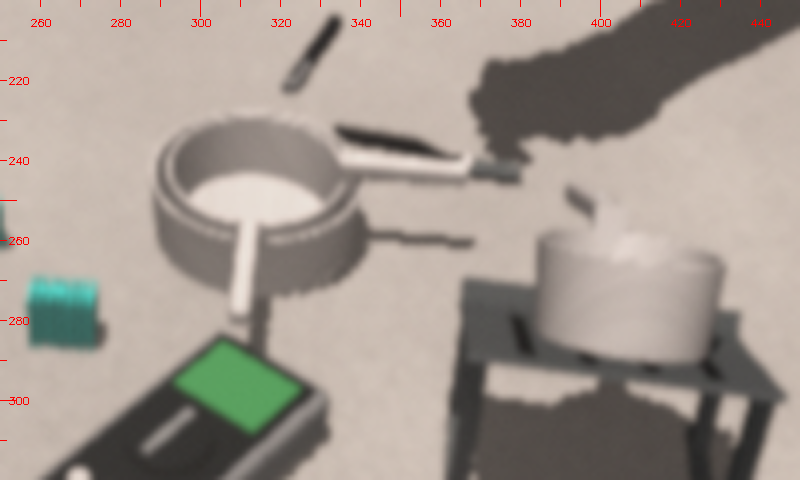

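View pics/f1c.png

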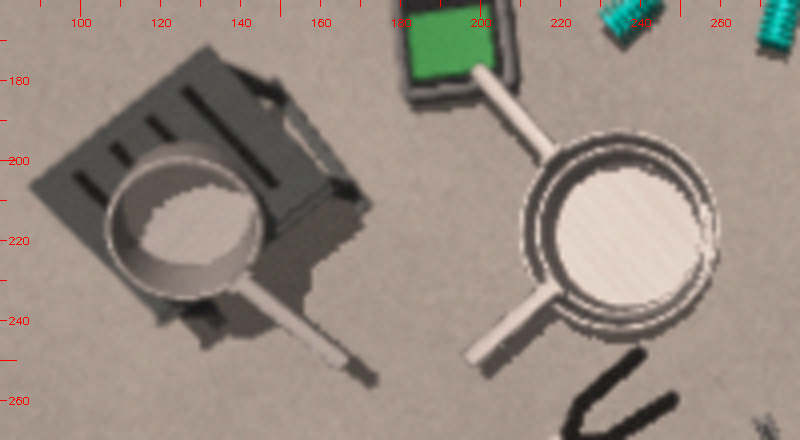

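View pics/f1cs.png

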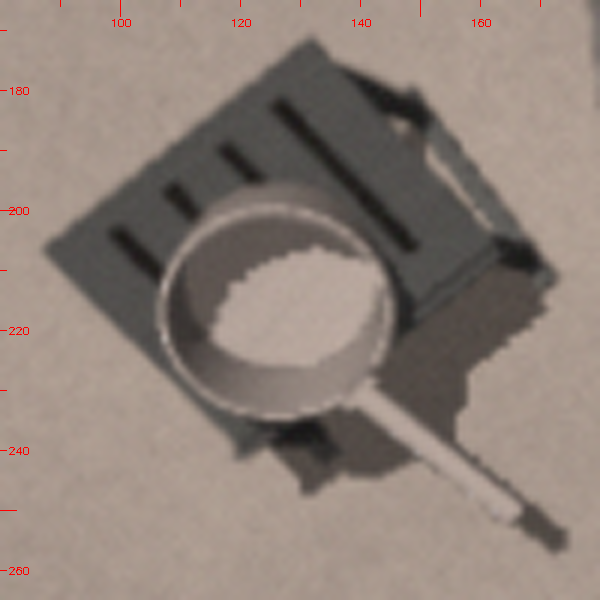

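```bash
python3 - <<'E'
from h import *
A=onz("top",(88,206.5),147.5);B=onz("top",(131.5,171.5),147.5)
print(A,B,np.linalg.norm(A-B))
u=(B-A)/np.linalg.norm(B-A); hx=np.array([u[1],-u[0],0]); 
if hx@((A+B)/2)<0: hx=-hx
# hx = horizontal up-slope dir
print("upslope yaw",np.degrees(np.arctan2(hx[1],hx[0])))
mid=(A+B)/2
c=mid-65*(np.cos(np.radians(30))*hx+np.array([0,0,.5]));print("stand centre",c)
X=np.cos(np.radians(30))*hx+np.array([0,0,.5]);Z=-.5*hx+np.array([0,0,np.cos(np.radians(30))]);Y=np.cross(Z,X)
for s in(-75,75):print(proj("top",c-65*X+s*Y),proj("top",c+65*X+s*Y),proj("top",c-65*X+s*Y+14*Z), "scene",proj("scene",c+65*X+s*Y),proj("scene",c-65*X+s*Y))
# rim circle on plane 50 above plate
pts=[(158,312),(170,265),(205,225),(270,202),(340,222),(380,262),(397,310),(330,405),(275,418),(215,397),(175,355)]
P=np.array([onplane("top",(a/6+80,b/6+165),c+50*Z,Z) for a,b in pts])
xy=np.c_[(P-c)@X,(P-c)@Y]
from scipy.optimize import least_squares
r=least_squares(lambda q:np.hypot(xy[:,0]-q[0],xy[:,1]-q[1])-q[2],[0,0,48]);print("rim in stand frame",r.x,np.abs(r.fun).max())
h=[(367,388),(420,435),(512,510)]
H=np.array([onplane("top",(a/6+80,b/6+165),c+65*Z,Z) for a,b in h]);hh=np.c_[(H-c)@X,(H-c)@Y];print("handle",hh, "len",np.hypot(*(hh[-1]-r.x[:2])))
d=hh[-1]-r.x[:2];print("ang",np.degrees(np.arctan2(d[1],d[0])),np.degrees(np.arctan2(*(hh[-1]-hh[0])[::-1])))
np.save("stand.npy",np.r_[c,X,Y,Z])
print(H, proj("scene",H), proj("scene",c+50*Z+r.x[0]*X+r.x[1]*Y))
E
```

```text
[616.66214658 423.55258763 147.5       ] [705.1282419  308.13965734 147.5       ] 145.41799922454112
upslope yaw 37.47081659527336
stand centre [616.2185761  331.60068786 115.        ]
[[165.33587337 207.09215792]] [[132.19166641 170.94852157]] [[165.55083089 208.7102135 ]] scene [[366.73686455 287.38102532]] [[364.56513625 273.97666985]]
[[122.42503464 241.41641415]] [[ 87.32251979 207.05023269]] [[122.14729315 243.43240399]] scene [[446.92781359 297.75450157]] [[433.48555882 282.55589969]]
rim in stand frame [-7.82554341  6.12441426 47.82699342] 1.0837162358387005
handle [[ -53.85237957   -1.69895031]
 [ -84.80969612   -3.73395222]
 [-137.94266812   -9.3378305 ]] len 131.03261867189565
ang -173.2231348179739 -174.8094172882366
[[554.443592   282.10840331 144.36546146]
 [534.40362772 264.18334681 128.88680318]
 [501.29276467 231.74249703 102.32031719]] [[401.64376945 250.1283585 ]
 [399.07913256 248.05001135]
 [394.14584862 244.68156936]] [[407.35614812 260.85078529]]
```

The medium pan is nested, with handles at 40° and 130°. Next I check the small pan's estimated pose against the scene view before reaching.

```bash
python3 - <<'E'
from h import *
v=np.load("stand.npy");c,X,Y,Z=v[:3],v[3:6],v[6:9],v[9:]
s=cv2.imread("pics/f1s.png");crop("s",s,360,230,450,305,8,"g1s");cs=cv2.imread("pics/g1s.png")
t=cv2.imread("pics/f1.png");crop("t",t,80,165,180,265,6,"g1t");ct=cv2.imread("pics/g1t.png")
ax=c-7.8*X+6.1*Y;th=np.radians(-174);hx=np.cos(th)*X+np.sin(th)*Y;hy=np.cross(Z,hx)
def dr(img,n,P,k,u0,v0,col):
    p=((proj(n,np.array(P))-[u0,v0])*k).astype(int);cv2.polylines(img,[p.reshape(-1,1,2)],True,col,1)
q=np.linspace(0,2*np.pi,60)
for img,n,k,u0,v0 in((cs,"scene",8,360,230),(ct,"top",6,80,165)):
    for r,h in((48,50),(44,0)): dr(img,n,[ax+r*np.cos(a)*X+r*np.sin(a)*Y+h*Z for a in q],k,u0,v0,(0,0,255))
    for h in(51,65): dr(img,n,[ax+a*hx+b*hy+h*Z for a,b in((48,-6),(136,-6),(136,6),(48,6))],k,u0,v0,(255,0,0))
cv2.imwrite("pics/g1s.png",cs);cv2.imwrite("pics/g1t.png",ct)
E
```

```text
(no output)
```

View pics/g1s.png

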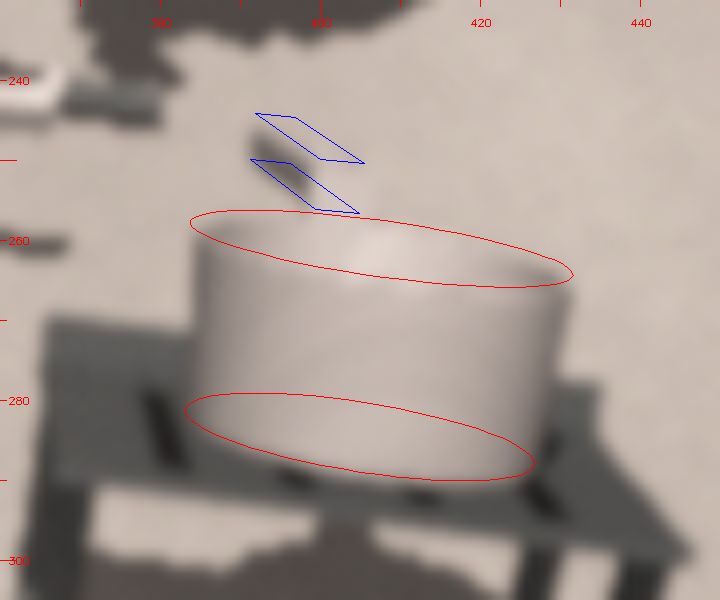

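View pics/g1t.png

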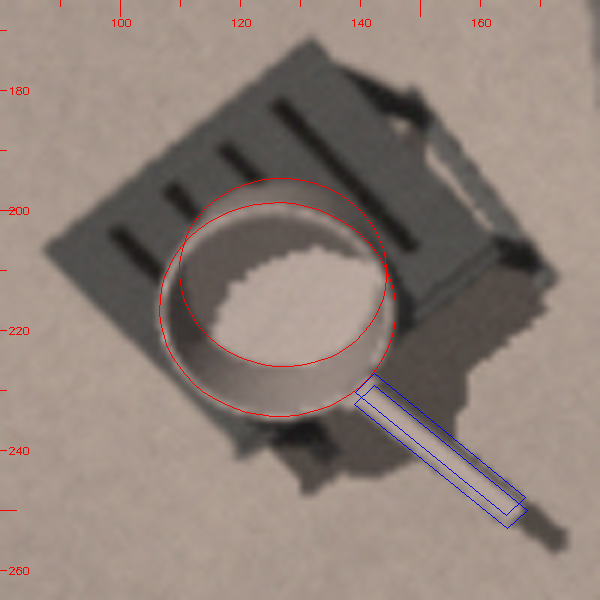

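The overlay matches in both views to about 1 px (rim radius 47.8 against 48, 30° tilt). I approach along the pan's own axis and grip the bar 92 mm out.

```bash
cat >> h.py <<'E'
def small():
    v=np.load("stand.npy");c,X,Y,Z=v[:3],v[3:6],v[6:9],v[9:]
    ax=c-7.8*X+6.1*Y;th=np.radians(-174);hx=np.cos(th)*X+np.sin(th)*Y;hy=np.cross(Z,hx);return ax,hx,hy,Z
E
python3 - <<'E'
from h import *
ax,hx,hy,Z=small()
q0=bot.get_state()['qpos'];print(q0.round(2))
for sg in(1,-1):
    rpy=R.from_matrix(np.c_[sg*hx,-sg*hy,-Z]).as_euler('xyz')
    for d in(0,90):
        p=ax+92*hx+39*Z+d*Z;q=solve_ik(p,rpy);print(sg,d,p.round(1),rpy.round(3),None if q is None else np.round(q,2))
    thl=np.arctan2(hx[1],hx[0]);g=np.array([589.7,51.2])+92*np.array([np.cos(thl),np.sin(thl)])
    q=solve_ik([*g,150],[np.pi,0,thl if sg>0 else thl+np.pi]);print("place",np.degrees(thl),g,None if q is None else np.round(q,2))
E
```

```text
[-0.03  0.09 -0.59  0.9   0.    0.84]
1 0 [534.6 264.6  99.1] [-3.081  0.52  -2.367] [ 0.23  0.3  -0.82 -0.03  0.21 -0.48]
1 90 [498.9 237.3 177.1] [-3.081  0.52  -2.367] [ 0.18  0.09 -0.82  0.19  0.23 -0.52]
place -135.6093851136756 [523.95797064 -13.15825957] [-0.17  0.35 -0.38  0.84  0.   -0.94]
-1 0 [534.6 264.6  99.1] [ 3.081 -0.52   0.775] [ 0.23  0.3  -0.82 -0.03  0.21  2.66]
-1 90 [498.9 237.3 177.1] [ 3.081 -0.52   0.775] [ 0.18  0.09 -0.82  0.19  0.23  2.62]
place -135.6093851136756 [523.95797064 -13.15825957] [-0.17  0.35 -0.38  0.84  0.    2.2 ]
```

```bash
python3 - <<'E'
from h import *
ax,hx,hy,Z=small();rpy=R.from_matrix(np.c_[hx,-hy,-Z]).as_euler('xyz')
g=ax+92*hx+39*Z
bot.move_ptp(g+90*Z,rpy);st("pre")
print(bot.movel(g+35*Z,max_speed=150,threshold=10));st()
s=imaging.capture("scene");crop("s",s,330,200,450,300,6,"i1s")
t=imaging.capture("top");crop("t",t,80,165,220,270,5,"i1t")
E
```

```text
pre t18.8 [499.  237.2 176.7] [-3.082  0.519 -2.368] F [-0.  -0.3 -0.8] M [-0.34  0.39  0.01] op 0.453
False
 t19.4 [520.5 253.8 129.2] [-3.082  0.519 -2.368] F [0.5 0.7 0.7] M [-0.35  0.37 -0.  ] op 0.451
```

View pics/i1s.png

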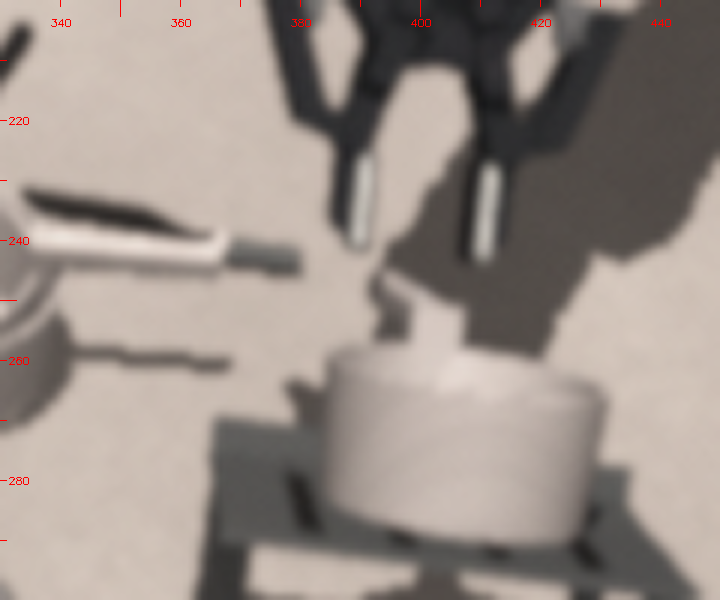

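View pics/i1t.png

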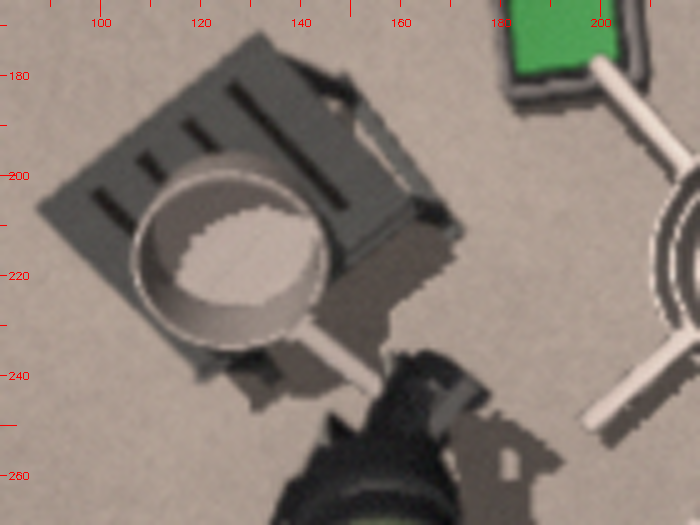

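In the scene view the jaws at (389,240) and (411,242) straddle the bar at about (400,250). I grip and lift straight up, which moves the pan away from the lip.

```bash
python3 - <<'E'
from h import *
ax,hx,hy,Z=small();rpy=R.from_matrix(np.c_[hx,-hy,-Z]).as_euler('xyz')
g=ax+92*hx+39*Z
print(bot.movel(g,max_speed=80,threshold=8));st("at")
bot.grip(0.0,110);st("gripped")
bot.movel(g+[0,0,90],max_speed=110);st("lift")
s=imaging.capture("scene");cv2.imwrite("pics/j1s.png",s);crop("s",s,300,180,460,300,5,"j1sc")
t=imaging.capture("top");cv2.imwrite("pics/j1.png",t);crop("t",t,80,145,220,270,5,"j1t")
E
```

```text
False
at t20.0 [534.4 264.6  99. ] [-3.082  0.52  -2.367] F [-0.1 -0.5 -0.6] M [-0.28  0.45 -0.02] op 0.451
gripped t20.4 [534.6 264.7  99.6] [-3.081  0.521 -2.367] F [-2.6 -0.8  2.6] M [-0.26  0.47  0.06] op 0.115
lift t21.4 [533.9 264.4 188.1] [-3.082  0.519 -2.367] F [-0.3  0.6 -1.4] M [-0.52  0.65  0.03] op 0.112
```

View pics/j1sc.png

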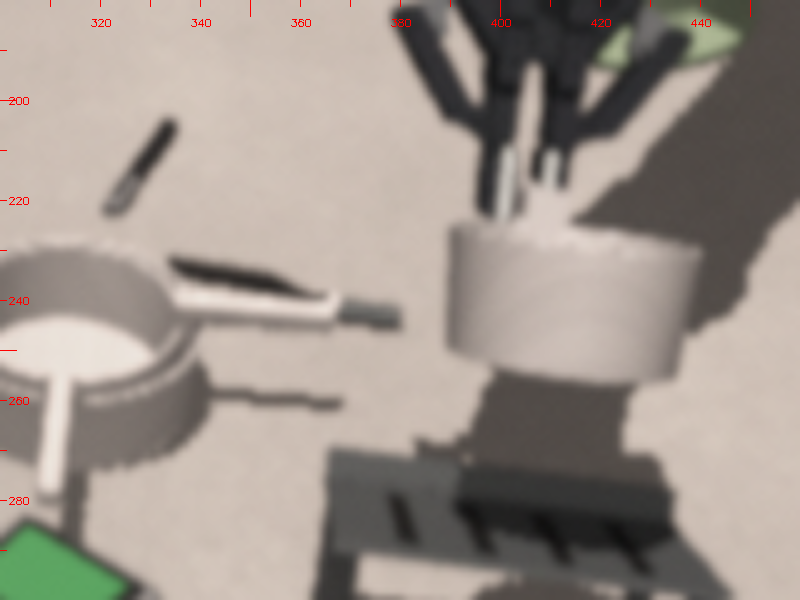

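View pics/j1t.png

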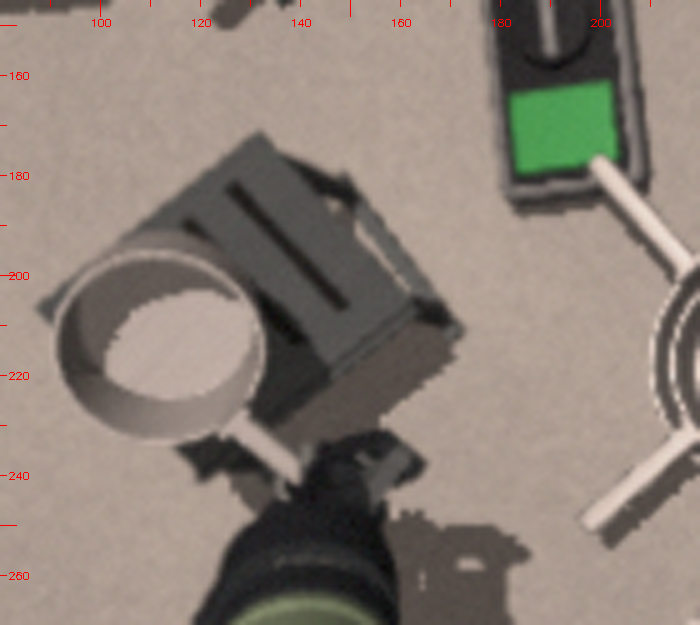

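Held firmly, same tilt as on the stand. I level it and move over the nest with the handle at −136°.

```bash
python3 - <<'E'
from h import *
th=-135.6;a=np.radians(th);g=np.array([589.7,51.2])+92*np.array([np.cos(a),np.sin(a)])
bot.movel([515,225,210],rot=dn(th),max_speed=120);st("level")
bot.move_ptp([*g,140],dn(th));st("over")
s=imaging.capture("scene");cv2.imwrite("pics/k1s.png",s);crop("s",s,250,150,410,290,5,"k1sc")
t=imaging.capture("top");cv2.imwrite("pics/k1.png",t);crop("t",t,190,160,310,260,6,"k1t")
q=np.linspace(0,2*np.pi,80)
z=bot.get_state()['tcp_pos'];cc=z[:2]-92*np.array([np.cos(a),np.sin(a)]);print(cc)
for n,f,k,u0,v0 in(("scene","k1sc",5,250,150),("top","k1t",6,190,160)):
    c=cv2.imread(f"pics/{f}.png")
    for x,y,h,r,col in((*cc,z[2]-39+50,48,(0,0,255)),(589.7,51.2,53,59,(255,0,0))):
        for p in proj(n,np.c_[x+r*np.cos(q),y+r*np.sin(q),0*q+h]):
            X=((p-[u0,v0])*k).astype(int);cv2.circle(c,tuple(map(int,X)),1,col,-1)
    cv2.imwrite(f"pics/{f}.png",c)
E
```

```text
level t22.3 [514.7 225.  209.2] [ 3.141 -0.    -2.367] F [ 0.9  0.7 -1.8] M [-0.08  0.06 -0.04] op 0.115
over t23.3 [524.2 -12.5 140.6] [-3.141e+00  1.000e-03 -2.366e+00] F [ 0.6  0.1 -1.8] M [-0.08  0.06  0.  ] op 0.115
[590.28883694  52.47484292]
```

View pics/k1sc.png

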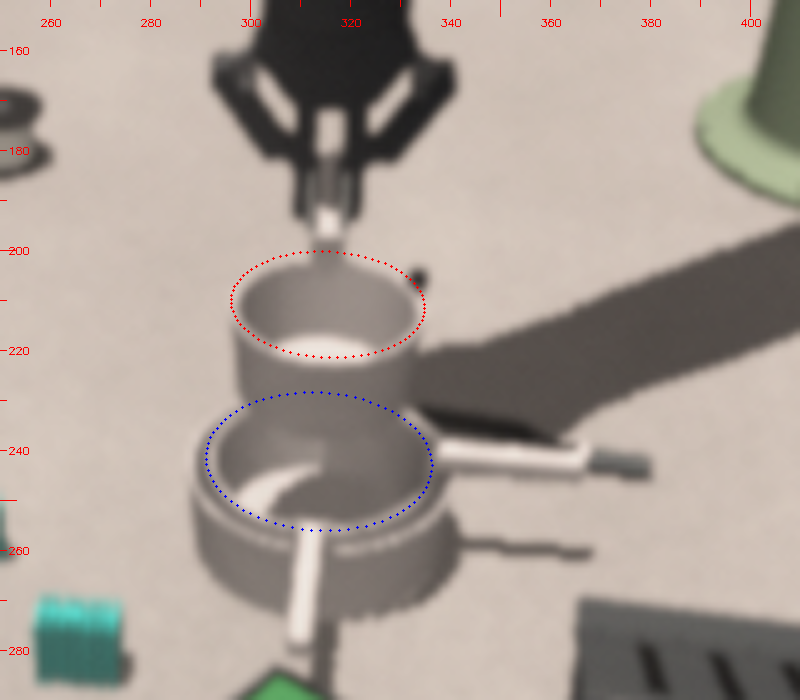

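View pics/k1t.png

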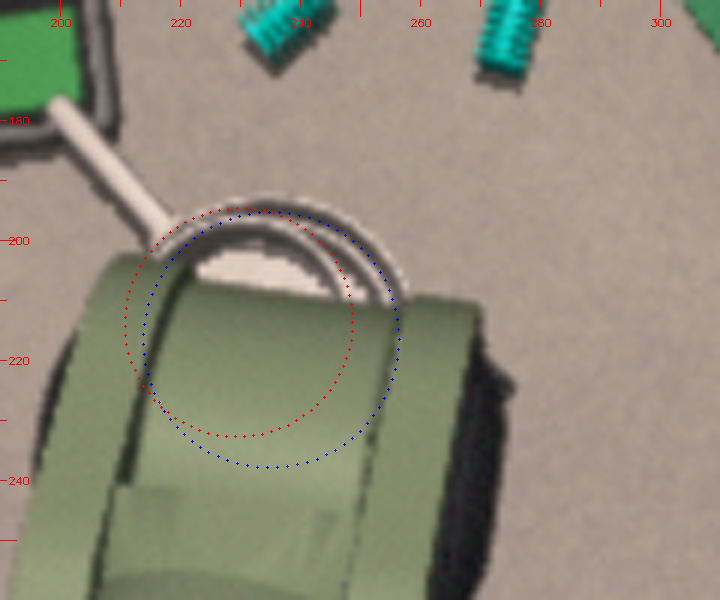

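Both rims are offset the same small way from their predictions in the scene view, so they agree to about 2 mm. I lower it.

```bash
python3 - <<'E'
from h import *
th=-135.6;a=np.radians(th);g=np.array([589.7,51.2])+92*np.array([np.cos(a),np.sin(a)])
print(bot.movel([*g,78],max_speed=120,threshold=6));st()
print(bot.movel([*g,56],max_speed=60,threshold=5));st()
print(bot.movel([*g,43],max_speed=25,threshold=3));st("contact")
s=imaging.capture("scene");crop("s",s,250,170,390,290,5,"l1sc")
E
```

```text
False
 t24.1 [524.4 -12.9  78.4] [-3.141  0.    -2.366] F [ 0.  -0.8 -2. ] M [-0.09  0.02 -0.02] op 0.116
False
 t24.6 [523.6 -13.1  55.6] [ 3.141e+00 -1.000e-03 -2.367e+00] F [ 0.1 -0.3 -0.8] M [-0.14  0.09  0.01] op 0.118
True
contact t25.0 [524.2 -13.5  47.2] [-3.141 -0.    -2.367] F [-0.6 -0.3  5.3] M [0.11 0.05 0.03] op 0.115
```

View pics/l1sc.png

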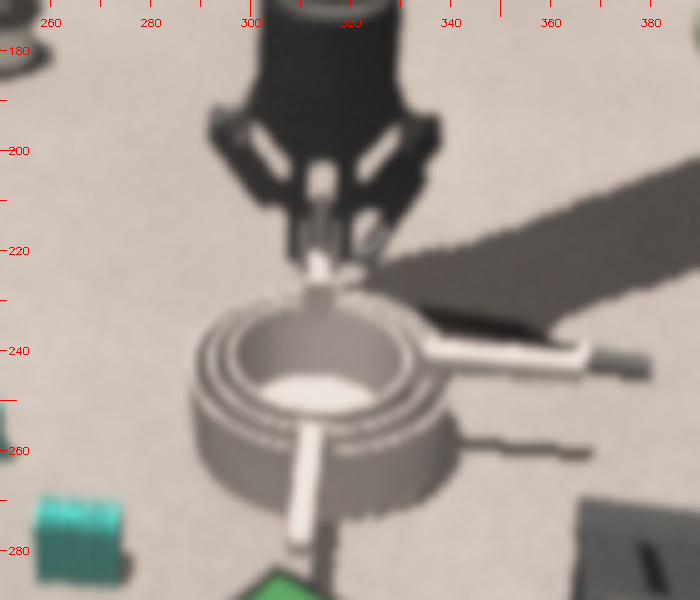

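Nested concentrically in view. Contact came 2 mm above nominal, which is within the uncertainty of the grip height taken on the stand. I lower it gently a little more, then release.

```bash
python3 - <<'E'
from h import *
p=bot.get_state()['tcp_pos']
print(bot.movel([p[0],p[1],46],max_speed=15,threshold=4));st("settle")
p=bot.get_state()['tcp_pos']
bot.grip(0.45,40);st("rel")
bot.movel([p[0],p[1],140],max_speed=150);st()
bot.move_ptp([400,-150,230],dn(-135.6));bot.dwell(0.3);st()
s=imaging.capture("scene");cv2.imwrite("pics/m1s.png",s);crop("s",s,270,210,390,290,6,"m1sc")
t=imaging.capture("top");cv2.imwrite("pics/m1.png",t);crop("t",t,180,160,290,260,6,"m1t")
E
```

```text
False
settle t25.3 [524.2 -13.8  47. ] [-3.141e+00 -2.000e-03 -2.367e+00] F [-4.7 -1.5 11.1] M [-0.03  0.71  0.08] op 0.112
rel t25.7 [524.1 -13.4  45.7] [ 3.141e+00 -1.000e-03 -2.367e+00] F [-0.7 -0.4 -0.1] M [-0.06  0.09 -0.04] op 0.450
 t26.5 [523.7 -13.7 139.3] [ 3.140e+00 -2.000e-03 -2.367e+00] F [ 0.4  0.6 -0.4] M [ 0.04 -0.01 -0.01] op 0.451
 t27.6 [ 400.3 -149.3  229.4] [ 3.141 -0.    -2.365] F [-0.6  0.1 -0.2] M [-0.06 -0.02 -0.02] op 0.452
```

View pics/m1sc.png

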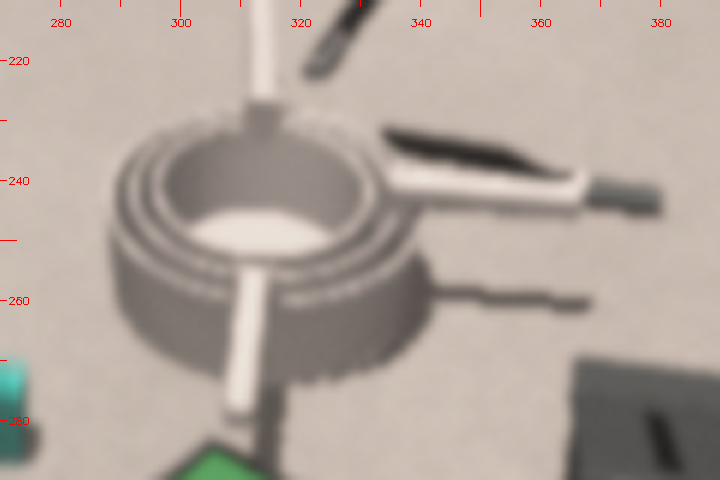

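View pics/m1t.png

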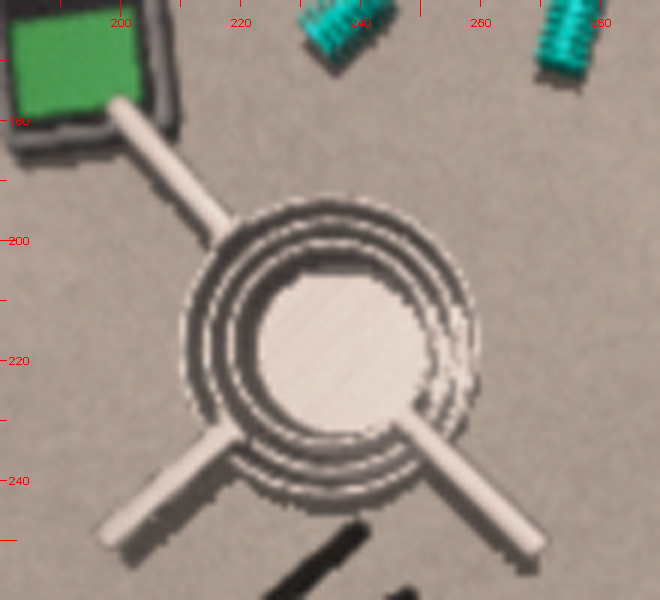

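View pics/m1.png

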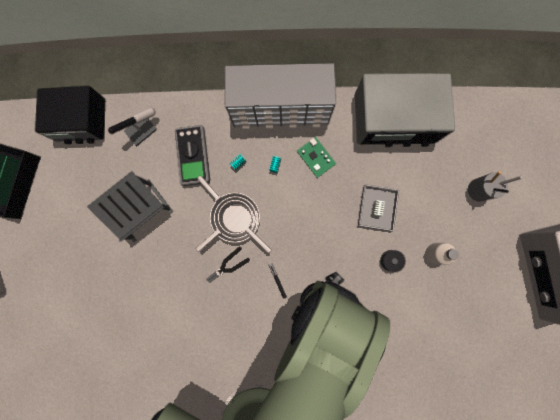

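All three rims are concentric in the top view around (235,217). The handle ends at (200,177), (198,249) and (270,251) point three ways. As a height check I triangulate the small and medium bars.

```bash
python3 - <<'E'
from h import *
s=cv2.imread("pics/m1s.png");crop("s",s,280,180,380,260,8,"n1s")
t=cv2.imread("pics/m1.png");crop("t",t,190,185,280,260,8,"n1t")
E
```

```text
(no output)
```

View pics/n1s.png

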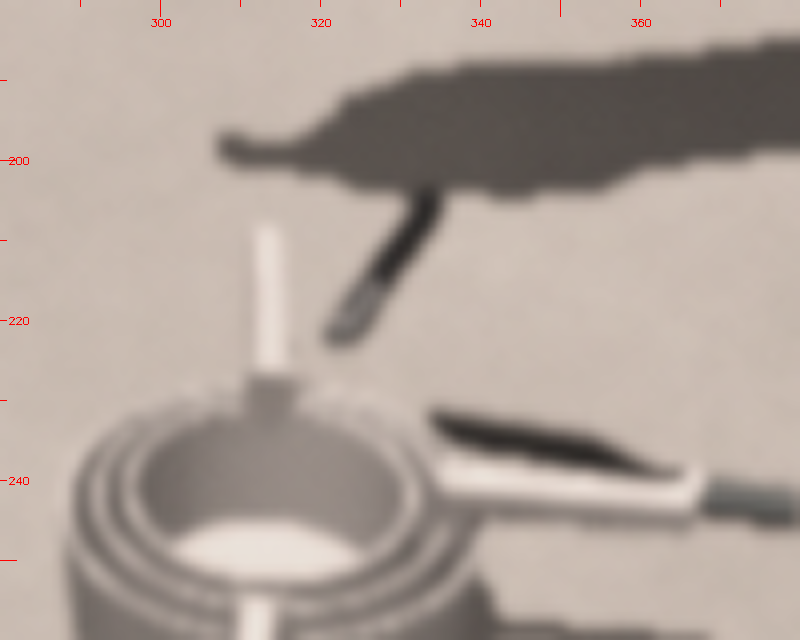

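View pics/n1t.png

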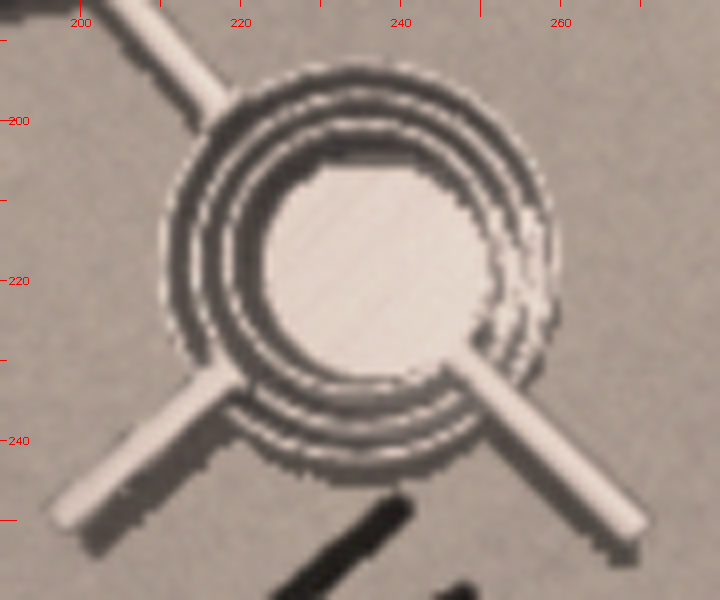

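```bash
python3 - <<'E'
from h import *
f=lambda a,u,v:(a[0]/8+u,a[1]/8+v)
# bar top-face mid end points
med=tri(f((702,478),280,180),f((66,516),190,185)); sm=tri(f((266,230),280,180),f((636,526),190,185))
# large end from earlier crops (scene m1sc, k=6; top m1t k=6)
lg=tri((238/6+270,405/6+210),(119/6+180,103/6+160))
for n,x,h in(("med",med,68),("small",sm,71),("large",lg,65)):print(n,x[0].round(1),"gap %.1f"%x[1],"expect z",h)
E=[lg[0],med[0],sm[0]]
print([round(float(np.linalg.norm((E[i]-E[j])[:2]))) for i,j in((0,1),(0,2),(1,2))])
from scipy.optimize import least_squares
def circ(pts,z):
    P=np.array([onz("top",f(p,190,185),z) for p in pts])
    r=least_squares(lambda q:np.hypot(P[:,0]-q[0],P[:,1]-q[1])-q[2],[590,50,60]);return r.x.round(1)
print(circ([(163,260),(360,63),(556,250)],50),circ([(193,255),(365,90),(548,250),(370,460)],53),circ([(226,250),(365,116),(515,240),(370,424)],56))
s=cv2.imread("pics/m1.png");
E
```

```text
med [499.6 152.2  70.8] gap 4.4 expect z 68
small [495.2 -43.5  68.8] gap 2.3 expect z 71
large [700.8 147.4  61.1] gap 0.5 expect z 65
[201, 281, 196]
[587.8  52.4  68.3] [582.1  48.2  63. ] [583.5  47.6  51.9]
```

Bar heights come out at 71, 69 and 61 mm against 68, 71 and 65 expected. That is ordinary triangulation noise of about 4 mm. The handle ends are 196–281 mm apart. The rim gaps are even (30 and 33 px left, 27 and 26 px top in the 8× crop), and the robot is clear of everything. I hand in.

```bash
python3 - <<'E'
from h import *
st();print(bot.sign_off())
E
```

```text
t27.7 [ 400.2 -149.5  229.6] [ 3.141 -0.    -2.366] F [-1.2 -0.2 -0.4] M [-0.01 -0.01  0.06] op 0.451
the job is handed in; nothing more can be done
None
```

The job is handed in at t ≈ 28 s of the 72 s allowed; no verdict was reported. The heat sink is in the parts tray, the medium pan is nested in the large one, and the small pan is nested in the medium one.

**What the last checks showed:**
- **Heat sink:** it stands upright inside the tray, let go.
- **Nest:** all three rims look concentric and evenly spaced in both views.
- **Handles:** they point about 40°, 130° and −136°, with the ends 196–281 mm apart against the required 60 mm.
- **Bystanders:** none looked moved in the final top view; I did not measure them.
- **Robot:** released and clear of everything.

**What was less exact:**
- **Bar heights:** triangulated heights were off by 3–4 mm (71, 69 and 61 against 68, 71 and 65 mm for medium, small and large). That is too coarse to prove the seating on its own.
- **Seating evidence:** I relied on contact height and even rims. The medium pan touched exactly 3 mm above its grip height. The small pan touched about 2 mm higher than nominal, which I put down to grip-height uncertainty on the stand. I pressed it gently (about 11 N) before releasing.
- **Rim fits:** my final circle fits for the two inner rims were poor (radius 63 against 59 mm and 52 against 48 mm), so I used the rim gaps instead.

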